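# Switch the vial dispenser to its other lane

### The job

Send the four sample vials down the other lane of the vial dispenser: with the fingertips, press down the raised end of the seesaw gate so that it rocks over to its other side, then push the shutter's upright plate sideways until the shutter is fully open, and let all four vials roll by themselves into the lane that the gate was not feeding at the start. Grip or force nothing, do not touch the vials, and leave the other things on the bench where they are.

Things in the scene. Friction and masses are not known exactly. Their poses are not given: they have to be found in the camera images.
- dispenser: white bench-top vial dispenser, fixed, base plate 100 x 560 mm. Origin: on the bench, straight below the gate's pivot and the magazine's middle. z is up; -x is its front, nearest the robot, where the shutter's plate stands; y runs along the two lanes: left lane on +y, right lane on -y. Below z = 139 mm its middle parts reach |y| = 60 mm; beyond that the gate is open from above.
- rocker (a joint): seesaw gate: aluminium trough 75 x 212 mm on an axle along the dispenser's x, 89 mm above the bench. 0 is level, but a steel weight above its axle makes it fall to a stop, -0.32 or +0.32 rad. Positive: left (+y) end raised, feeds the right lane. Negative: right end raised, feeds the left lane. Pressing the raised end down takes under 1 N; past level it falls over by itself.
- rocker_left (a point): on the floor of the gate's trough (69 mm wide inside, flanges 11 mm high), on its centre line, 98 mm from the pivot towards the left (+y) end; the trough ends 8 mm farther. About 125 mm above the bench when this end is raised, 95 mm when level, 64 mm when low.
- rocker_right (a point): the same point at the right (-y) end. (The gate's dark steel weight, 32 mm in diameter, swings behind the dispenser's middle, 53 to 89 mm from the pivot towards +x, up to 158 mm above the bench.)
- shutter (a joint): steel shutter under the magazine that keeps the vials in: 0 to 3 mm at the start is closed, 46 mm is its end stop (fully open). It slides towards the dispenser's +y, takes about 2 N and stays where it is left. The vials drop one after another from about 30 mm on.
- lane_left (a point): left lane (a sloping chute 71 mm wide inside, with 32 mm rails and an end stop, running from 104 mm to 266 mm from the pivot); this point is on its floor, half-way along.
- lane_right (a point): right lane, the same on the -y side; this point is on its floor, half-way along.
- vial1_mid (a point): clear glass sample vial lying on its side, 28 mm diameter, 61 mm long over its flush black screw cap, 24 g; this point is its centre. Starts in the magazine, its length along the dispenser's x, lowest.
- vial2_mid (a point): clear glass sample vial lying on its side, 28 mm diameter, 61 mm long over its flush black screw cap, 24 g; this point is its centre. Starts in the magazine, its length along the dispenser's x, second from below.
- vial3_mid (a point): clear glass sample vial lying on its side, 28 mm diameter, 61 mm long over its flush black screw cap, 24 g; this point is its centre. Starts in the magazine, its length along the dispenser's x, third from below.
- vial4_mid (a point): clear glass sample vial lying on its side, 28 mm diameter, 61 mm long over its flush black screw cap, 24 g; this point is its centre. Starts in the magazine, its length along the dispenser's x, topmost.
- beaker: glass beaker, 68 mm diameter, 95 mm tall, not part of the job; origin at the centre of its underside
- wellplate: clear 96-well plate, 86 x 128 x 15 mm, lying flat, not part of the job; origin at the centre of its underside
- reagent: small amber reagent bottle, 38 mm diameter, 75 mm tall, not part of the job; origin at the centre of its underside
- tuberack: white test-tube rack with three capped tubes, 74 x 206 mm, 112 mm tall, beyond the dispenser, not part of the job; origin at the centre of its underside
- shutter_plate (a point): the shutter's upright steel finger plate, 111 mm in front (-x) of the dispenser's middle: 24 mm wide along x, 4 mm thick along y, standing on a flat arm whose top is 135 mm above the bench; its top edge is 177 mm above the bench. This point is in the middle of its width and thickness, 162 mm above the bench. It moves with the shutter.
- magazine_top (a point): middle of the open top of the upright magazine, 259 mm above the bench, straight above the pivot. The magazine has a clear front and back and white sides, reaches |x| = 45 mm and |y| = 22 mm from its middle and goes down to 139 mm above the bench; the four vials lie in it one above another.
Things that resemble listed ones, but are neither listed nor needed, are in the scene too. Leave any blue look-alike of the part that bears vial4_mid alone.

How it is judged:
On the way, in this order (a step that is already met when the one before it is completed fails the run):
1. the gate is rocked over to its other stop while the shutter is still closed (distance of rocker_left from where it was at the start of the episode above 0.035 m and (value of joint rocker below -0.25 rad or value of joint rocker above 0.25 rad) and value of joint shutter below 0.012 m), for 0.2 s.
2. the shutter is pushed open (value of joint shutter above 0.034 m), for 0.2 s.
At the end, for the whole second after the job is handed in: The gate rests at the stop opposite to where it started (beyond 0.25 rad), the shutter is open by more than 34 mm, and all four vials lie at rest (slower than 30 mm/s) in the lane that the gate now feeds, inside its rails and clear of the gate (more than 115 mm from the pivot along the lane) (distance of rocker_left from where it was at the start of the episode above 0.035 m and value of joint shutter above 0.034 m and ((value of joint rocker below -0.25 rad and y of each of vial1_mid, vial2_mid, vial3_mid, vial4_mid in the frame of dispenser above 0.115 m) or (value of joint rocker above 0.25 rad and y of each of vial1_mid, vial2_mid, vial3_mid, vial4_mid in the frame of dispenser below -0.115 m)) and x of vial1_mid in the frame of dispenser between -0.04 and 0.04 m and z of vial1_mid in the frame of dispenser between 0.03 and 0.1 m and y of vial1_mid in the frame of dispenser between -0.27 and 0.27 m and linear speed of each of vial1, vial2, vial3, vial4 below 0.03 m/s and x of vial2_mid in the frame of dispenser between -0.04 and 0.04 m and z of vial2_mid in the frame of dispenser between 0.03 and 0.1 m and y of vial2_mid in the frame of dispenser between -0.27 and 0.27 m and x of vial3_mid in the frame of dispenser between -0.04 and 0.04 m and z of vial3_mid in the frame of dispenser between 0.03 and 0.1 m and y of vial3_mid in the frame of dispenser between -0.27 and 0.27 m and x of vial4_mid in the frame of dispenser between -0.04 and 0.04 m and z of vial4_mid in the frame of dispenser between 0.03 and 0.1 m and y of vial4_mid in the frame of dispenser between -0.27 and 0.27 m); the robot touches nothing.
It fails at once if the robot touched a vial (contact force between any of the fingers, the arm and vial1 above 0.3 N or contact force between any of the fingers, the arm and vial2 above 0.3 N or contact force between any of the fingers, the arm and vial3 above 0.3 N or contact force between any of the fingers, the arm and vial4 above 0.3 N).
It fails at once if the gate or the shutter was gripped or forced (more than 30 N) (contact force between the fingers and rocker above 30 N or contact force between the fingers and shutter above 30 N).
It fails at once if the beaker, the well plate, the reagent bottle or the tube rack was moved by more than 20 mm (distance of any of beaker, wellplate, reagent, tuberack from where it was at the start of the episode above 0.02 m).
It also fails if it takes over 45 s, if anything falls off the work surface, if the arm or the gripper's body presses on something with over 40 N, if the wrist force passes 120 N, or if a joint passes its speed limit or range.

### The arm

A 6-joint arm with a two-finger parallel gripper is mounted at the origin on the work surface. World frame = base frame: x ahead of the robot, y to its left, z up, the work surface at z = 0. Lengths are in m, angles in rad, forces in N, time in s.
With the tool pointing down it reaches from about 0.35 to 0.775 m from the base axis. Payload 5.5 kg.
Tool frame: the origin (TCP) lies midway between the tips of the shut fingers; the grasp point (between the pads) lies 19 mm behind it; z points along the fingers, y is the line along which they close (so a half turn about z gives the same grasp; the last joint's range is limited). The gripper opens to 85 mm and grips with 20 to 120 N. Pads are 22 mm wide; open, the fingers measure 114 mm over their backs; the gripper's body (76 mm by 85 mm) begins 54 mm behind the grasp point. The pads swing forward as they close: fully open they stand 13 mm farther back than shut.
Start: joints at [-1.278, 0.313, 0.046, 1.304, 0, 1.431], TCP at [0.241, -0.522, 0.231] pointing down, gripper open.
Joint ranges: [-2.76, 2.76], [-0.86, 1.69], [-1.03, 1.26], [-2.2, 2.34], [-1.47, 1.5], [-3.14, 3.14]. Speed limits (rad/s): [2.57, 2.57, 3.14, 3.14, 3.14, 3.14].

### API

Orientations are given as a rotation vector (axis times angle).
In Python, from rig import bot, optics gives the robot as it stands.
- The arm moves only by the shell command python3 -m handwheel 'ROWS'. ROWS is JSON, a list of rows, each an object with "delta_pos": the shift along the tool's x, y, z as a fraction of full scale, a list of three; "delta_rot": the turn, a rotation vector about the tool's x, y, z as a fraction of full scale, a list of three; "fingers": the opening, from 0 (shut) to 1 (fully open). A call has 1 to 10 rows; each row shifts and turns the commanded pose from where the row before left it, along the tool's axes as they then stand; what a row does not reach is not made up. Full scale, the value 1, is 0.04 m for a shift and 0.15 rad for a turn. A row lasts 1/10 s, in which the tool goes at most 50 mm and 8.59 degrees, less where a joint would pass 70% of its speed; a pose out of reach is approached as far as the arm can. A call with a number of a shift or a turn outside -1 to 1 is refused whole. A call with a gripper value outside its range is refused whole. The fingers move at their own pace and stop on an object; the grip force is fixed at half the most. Time passes only in rows, so rows that do not move let the fingers close. It gives the time, the measured TCP pose, the force, the opening and the grip force at its end, in the units of the state.
- bot.read_state(): the state, without advancing time (a new reading comes with each control period).
- optics.grab_frame(name): name is "scene" or "top"; returns the picture (480x640x3 uint8, red, green, blue); there is no depth.
- optics.camera_params(name): a dict with "vfov" (degrees; the focal length in pixels is half the picture's height over the tangent of half this angle, whatever the lens; pixels are square), "cx", "cy" (the principal point, pixels), "view" (4x4, takes a point from world to camera coordinates). Camera axes: x right, y down, z forward; pixel columns grow to the right and rows downward; lengths in m; the calibration is good to about 2 mm. A picture is of the moment at which its call begins. camera_params takes no time and is no camera call.
- bot.hand_in(): hands the job in; it is judged then, once.
The state is a dict: "time_s": time; "joint_positions": joint angles; "joint_velocities": joint speeds; "joint_efforts": joint torques, N m; "position": TCP position; "tcp_rot": TCP orientation; "ft_force": force on the tool from outside, world axes, zero at the start; "ft_torque": the same for the moment, N m; "grip_width": finger opening in m; "grasp_force": force on a finger pad.
Only numpy, scipy, OpenCV 4.12 (cv2) and the standard library are available. Lean on these libraries where they do the work, as an engineer would, in place of code of your own. Each camera call takes 0.05 s, during which the arm holds its last target. There are 200 camera calls.

## Working session

There is one attempt and no reset: what is moved stays moved. The work goes in short steps, Python scripts to look and compute and a shell command to move; the robot and the scene stay as the last step left them, time stands still between calls to the robot, and variables do not carry over. Pictures are saved under pics/ and viewed, at most 10 in all, crops included, and the job is handed in when it is done.

```bash
mkdir -p pics
python3 - <<'E'
from rig import bot, optics
import cv2
for n in("scene","top"):
    cv2.imwrite(f"pics/{n}0.png",optics.grab_frame(n)[:,:,::-1]); p=optics.camera_params(n); print(n,p)
s=bot.read_state(); print(s["time_s"],s["position"],s["tcp_rot"],s["grip_width"])
E
```

```text
scene {'vfov': 57.78106763906342, 'cx': 310.17588528473556, 'cy': 241.19012880302031, 'view': array([[ 0.83972063,  0.54296663,  0.00751633, -0.46730864],
       [ 0.44314884, -0.67721732, -0.58736344, -0.150018  ],
       [-0.31382856,  0.49655205, -0.80928839,  1.27670459],
       [ 0.        ,  0.        ,  0.        ,  1.        ]])}
top {'vfov': 47.3321560882096, 'cx': 310.134238019834, 'cy': 230.76206115718966, 'view': array([[ 2.02272873e-02, -9.99784594e-01,  4.64996744e-03,
        -3.14187447e-03],
       [-9.77001651e-01, -2.07533768e-02, -2.12219394e-01,
         5.73287015e-01],
       [ 2.12270183e-01, -2.50403218e-04, -9.77210984e-01,
         1.13629462e+00],
       [ 0.00000000e+00,  0.00000000e+00,  0.00000000e+00,
         1.00000000e+00]])}
0.1 [ 0.24099079 -0.52153518  0.23048322] [-3.06668280e+00 -6.74097483e-01  2.25269079e-04] 0.08535604580148914
```

View pics/scene0.png

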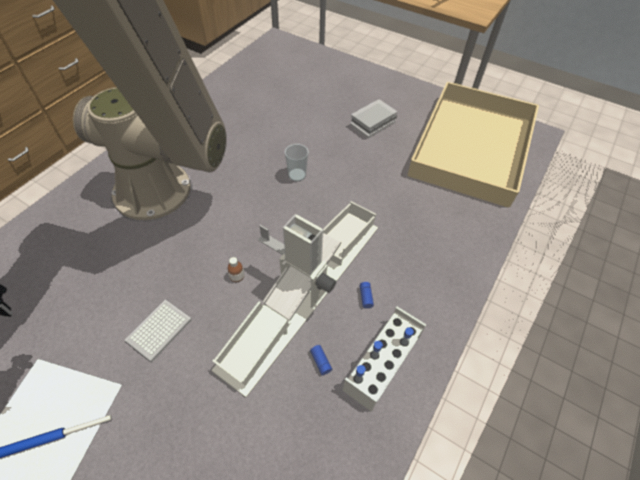

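View pics/top0.png

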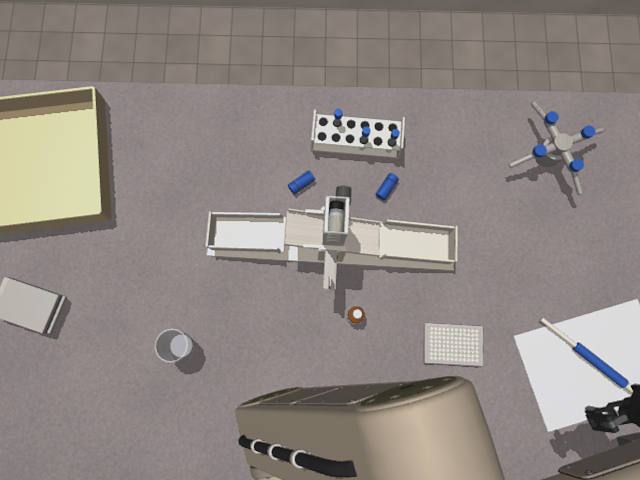

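The scene view shows the dispenser with the magazine at about (303,240) and the shutter plate at about (264,234). In the top view the magazine is at (337,215), the left lane at (247,232), the right lane at (420,245) and the plate at (330,280). The blue vials on the bench at (301,182) and (387,187) are look-alikes to leave alone. Next I'll enlarge both views.

Run:
```python
import cv2
a=cv2.imread("pics/top0.png")[170:310,195:470]; b=cv2.imread("pics/scene0.png")[190:400,200:390]
cv2.imwrite("pics/topc.png",cv2.resize(a,None,fx=2.9,fy=2.9,interpolation=cv2.INTER_CUBIC)); cv2.imwrite("pics/scec.png",cv2.resize(b,None,fx=2.8,fy=2.8,interpolation=cv2.INTER_CUBIC))
```

```text
(no output)
```

View pics/topc.png

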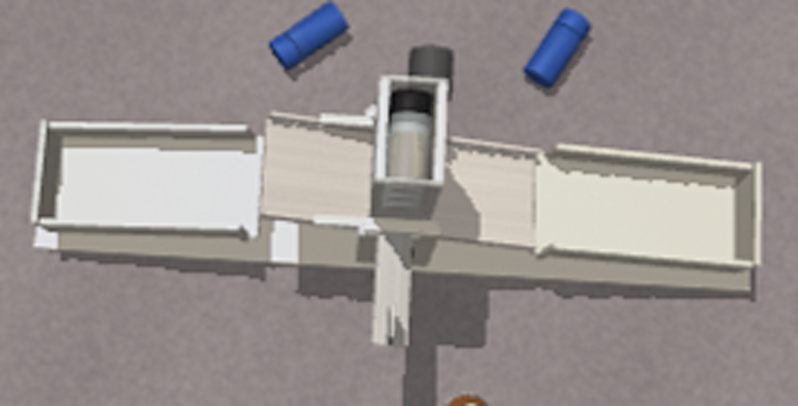

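View pics/scec.png

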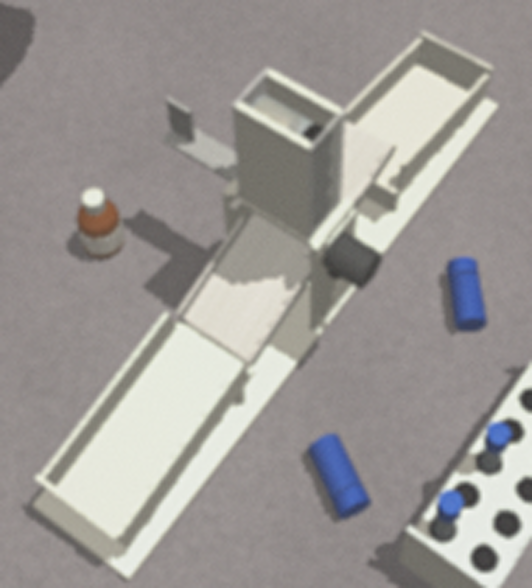

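Top crop: the gate's left (+y) end at about (263,165) overlaps the left lane, and the base plate is visible under it, so it is raised. The right end at (535,200) sits inside its lane, so it is low. The rocker is therefore positive, and I need to press the left end. Next I'll fit the dispenser pose from known corners in both views.

```bash
cat > geo.py <<'E'
import numpy as np
from rig import bot, optics
P={n:optics.camera_params(n) for n in("scene","top")}
def proj(n,X):
    p=P[n]; c=p["view"]@np.r_[X,1]; f=240/np.tan(np.radians(p["vfov"]/2))
    return np.array([p["cx"]+f*c[0]/c[2],p["cy"]+f*c[1]/c[2]])
def world(q,X):
    c,s=np.cos(q[2]),np.sin(q[2]); return np.array([q[0]+c*X[0]-s*X[1],q[1]+s*X[0]+c*X[1],X[2]])
E
python3 - <<'E'
from geo import *
from scipy.optimize import least_squares
T=lambda u,v:(195+u/2.9,170+v/2.9); S=lambda u,v:(200+u/2.8,190+v/2.8)
a,b,h=.045,.022,.259
D=[("top",(a,b,h),T(380,77)),("top",(a,-b,h),T(447,77)),("top",(-a,-b,h),T(443,185)),("top",(-a,b,h),T(373,183)),
("scene",(-a,b,h),S(268,70)),("scene",(-a,-b,h),S(237,103)),("scene",(a,-b,h),S(310,147)),("scene",(a,b,h),S(342,113)),
("top",(-.05,.28,.004),T(35,248)),
("scene",(.05,-.28,.004),S(128,577)),("scene",(.05,.28,.004),S(497,103))]
r=lambda q:np.concatenate([proj(n,world(q,X))-u for n,X,u in D])
o=least_squares(r,[.6,0,0],loss="soft_l1"); q=o.x; print(q); print(r(q).reshape(-1,2).round(1))
for nm,X in dict(rl=(0,.098,.125),rr=(0,-.098,.064),plate0=(-.111,0,.177),platept=(-.111,0,.162)).items():
    w=world(q,X); u=proj("top",w);v=proj("scene",w); print(nm,w.round(4),((u-[195,170])*2.9).round(),((v-[200,190])*2.8).round())
E
```

```text
[ 0.56146525 -0.03906739 -0.03993147]
[[-0.1 -6.2]
 [ 0.6 -4.8]
 [-0.3  5.7]
 [-0.4  4.9]
 [-4.5 -4.1]
 [-6.5 -2.2]
 [ 4.1  3.2]
 [ 5.3  0.7]
 [-0.5  0.2]
 [-0.1  0.6]
 [-0.   0.5]]
rl [0.5654 0.0589 0.125 ] [264. 167.] [356. 128.]
rr [ 0.5576 -0.137   0.064 ] [528. 200.] [218. 332.]
plate0 [ 0.4506 -0.0346  0.177 ] [396. 321.] [176. 105.]
platept [ 0.4506 -0.0346  0.162 ] [395. 323.] [177. 116.]
```

The fit is good: the base corners are within 0.6 px. The magazine residuals are symmetric because the clear panels can't be seen, so the centre still holds. The plate prediction also matches the image. Now I'll lift, turn the tool so its x runs along the dispenser's +y, and shut the fingers.

```bash
python3 -m handwheel '[{"delta_pos":[0,0,-0.5],"delta_rot":[0,0,-1],"fingers":0},{"delta_pos":[0,0,-0.5],"delta_rot":[0,0,-1],"fingers":0},{"delta_pos":[0,0,-0.5],"delta_rot":[0,0,-1],"fingers":0},{"delta_pos":[0,0,-0.5],"delta_rot":[0,0,-1],"fingers":0},{"delta_pos":[0,0,-0.5],"delta_rot":[0,0,-1],"fingers":0},{"delta_pos":[0,0,0],"delta_rot":[0,0,-1],"fingers":0},{"delta_pos":[0,0,0],"delta_rot":[0,0,-1],"fingers":0},{"delta_pos":[0,0,0],"delta_rot":[0,0,-0.32],"fingers":0}]'
cat >> geo.py <<'E'
q=np.array([0.56146525,-0.03906739,-0.03993147])
def go(X):
    "tool-frame shift to dispenser-frame point X, in full-scale units"
    from scipy.spatial.transform import Rotation as R
    s=bot.read_state(); Rm=R.from_rotvec(s["tcp_rot"]); c,n=np.cos(q[2]),np.sin(q[2]); d=np.array(s["position"])-[q[0],q[1],0]
    print("t",s["time_s"],"in disp",np.round([c*d[0]+n*d[1],-n*d[0]+c*d[1],d[2]],4),"F",np.round(s["ft_force"],1),"tool x",Rm.as_matrix()[:,0].round(3),"z",Rm.as_matrix()[:,2].round(3))
    print("units",(Rm.inv().apply(world(q,X)-s["position"])/.04).round(2),"w",round(s["grip_width"],4))
E
python3 -c "
from geo import *
go((0,.096,.33))"
```

```text
time_s: 0.9
position: [0.2411, -0.5219, 0.331]
tcp_rot: [-2.261, -2.181, -0.0]
ft_force: [-0.4, 0.2, 0.0]
grip_width: -0.0002
grasp_force: 0.0
t 0.9 in disp [-0.3008 -0.4953  0.331 ] F [-0.4  0.2  0. ] tool x [0.036 0.999 0.   ] z [-0.  0. -1.]
units [14.75  7.58  0.03] w -0.0002
```

```bash
python3 -m handwheel '[{"delta_pos":[0.92,0.47,0],"delta_rot":[0,0,0],"fingers":0},{"delta_pos":[0.92,0.47,0],"delta_rot":[0,0,0],"fingers":0},{"delta_pos":[0.92,0.47,0],"delta_rot":[0,0,0],"fingers":0},{"delta_pos":[0.92,0.47,0],"delta_rot":[0,0,0],"fingers":0},{"delta_pos":[0.92,0.47,0],"delta_rot":[0,0,0],"fingers":0},{"delta_pos":[0.92,0.47,0],"delta_rot":[0,0,0],"fingers":0},{"delta_pos":[0.92,0.47,0],"delta_rot":[0,0,0],"fingers":0},{"delta_pos":[0.92,0.47,0],"delta_rot":[0,0,0],"fingers":0}]' >/dev/null
python3 -m handwheel '[{"delta_pos":[0.92,0.47,0],"delta_rot":[0,0,0],"fingers":0},{"delta_pos":[0.92,0.47,0],"delta_rot":[0,0,0],"fingers":0},{"delta_pos":[0.92,0.47,0],"delta_rot":[0,0,0],"fingers":0},{"delta_pos":[0.92,0.47,0],"delta_rot":[0,0,0],"fingers":0},{"delta_pos":[0.92,0.47,0],"delta_rot":[0,0,0],"fingers":0},{"delta_pos":[0.92,0.47,0],"delta_rot":[0,0,0],"fingers":0},{"delta_pos":[0.92,0.47,0],"delta_rot":[0,0,0],"fingers":0},{"delta_pos":[0.92,0.47,0],"delta_rot":[0,0,0],"fingers":0},{"delta_pos":[0,0,0],"delta_rot":[0,0,0],"fingers":0}]' >/dev/null
python3 -c "
from geo import *
import cv2
go((0,.096,.15))
cv2.imwrite('pics/s1.png',cv2.resize(optics.grab_frame('scene')[130:330,200:420,::-1],None,fx=3,fy=3,interpolation=cv2.INTER_CUBIC))"
```

```text
t 2.6 in disp [0.0012 0.0974 0.3297] F [-0.1  0.1 -0. ] tool x [0.035 0.999 0.001] z [-0.001  0.001 -1.   ]
units [-0.04 -0.03  4.49] w -0.0002
```

View pics/s1.png

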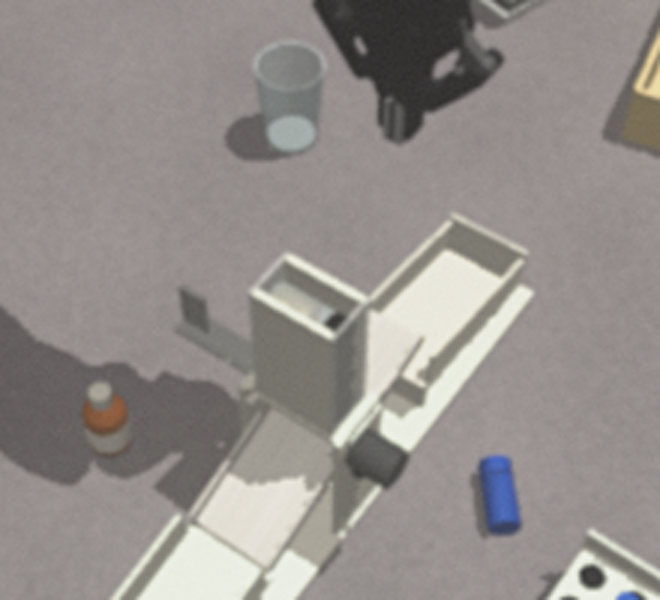

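The shut fingertips show at crop (395,130), above the left end and clear of the magazine. I'll descend, then press slowly.

```bash
python3 -m handwheel '[{"delta_pos":[0,0,0.9],"delta_rot":[0,0,0],"fingers":0},{"delta_pos":[0,0,0.9],"delta_rot":[0,0,0],"fingers":0},{"delta_pos":[0,0,0.9],"delta_rot":[0,0,0],"fingers":0},{"delta_pos":[0,0,0.9],"delta_rot":[0,0,0],"fingers":0},{"delta_pos":[0,0,0.6],"delta_rot":[0,0,0],"fingers":0},{"delta_pos":[0,0,0.3],"delta_rot":[0,0,0],"fingers":0},{"delta_pos":[0,0,0.3],"delta_rot":[0,0,0],"fingers":0},{"delta_pos":[0,0,0.3],"delta_rot":[0,0,0],"fingers":0}]'
python3 -m handwheel '[{"delta_pos":[0,0,0.3],"delta_rot":[0,0,0],"fingers":0},{"delta_pos":[0,0,0.3],"delta_rot":[0,0,0],"fingers":0},{"delta_pos":[0,0,0.3],"delta_rot":[0,0,0],"fingers":0},{"delta_pos":[0,0,0.2],"delta_rot":[0,0,0],"fingers":0},{"delta_pos":[0,0,0],"delta_rot":[0,0,0],"fingers":0}]'
```

```text
time_s: 3.45
position: [0.566, 0.0537, 0.1277]
tcp_rot: [2.265, 2.175, 0.002]
ft_force: [-0.7, -0.4, 2.4]
grip_width: 0.0001
grasp_force: 2.0
time_s: 3.95
position: [0.5642, 0.0543, 0.0818]
tcp_rot: [-2.264, -2.175, 0.003]
ft_force: [-1.2, -0.4, 0.1]
grip_width: 0.0001
grasp_force: 0.0
```

Force rose on contact and dropped to zero past level, so the gate has fallen over. Lifting, then a look.

```bash
python3 -m handwheel '[{"delta_pos":[0,0,-0.5],"delta_rot":[0,0,0],"fingers":0},{"delta_pos":[0,0,-1],"delta_rot":[0,0,0],"fingers":0},{"delta_pos":[0,0,-1],"delta_rot":[0,0,0],"fingers":0},{"delta_pos":[0,0,-1],"delta_rot":[0,0,0],"fingers":0},{"delta_pos":[0,0,-1],"delta_rot":[0,0,0],"fingers":0},{"delta_pos":[0,0,-1],"delta_rot":[0,0,0],"fingers":0},{"delta_pos":[0,0,-0.7],"delta_rot":[0,0,0],"fingers":0},{"delta_pos":[0,0,0],"delta_rot":[0,0,0],"fingers":0}]'
python3 -c "
from geo import *
import cv2
go((-.116,-.05,.33))
cv2.imwrite('pics/s2.png',cv2.resize(optics.grab_frame('scene')[190:400,200:390,::-1],None,fx=2.8,fy=2.8,interpolation=cv2.INTER_CUBIC))"
```

```text
time_s: 4.75
position: [0.5671, 0.0542, 0.3367]
tcp_rot: [2.26, 2.172, 0.01]
ft_force: [0.5, -0.2, -0.2]
grip_width: 0.0001
grasp_force: 0.0
t 4.75 in disp [0.0019 0.0934 0.3367] F [ 0.5 -0.2 -0.2] tool x [ 0.04   0.999 -0.   ] z [ 0.009 -0.001 -1.   ]
units [-3.59 -2.95  0.14] w 0.0001
```

View pics/s2.png

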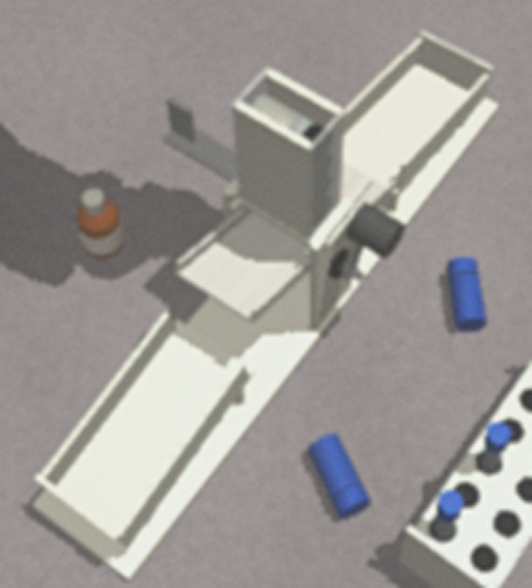

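The right end is now raised (crop (180,265) to (250,315)) and the weight has swung to the left, so the gate has rocked over. The plate is still at (180,120), shutter closed. Moving over the front-right of the plate.

```bash
python3 -m handwheel '[{"delta_pos":[-0.72,-0.6,0],"delta_rot":[0,0,0],"fingers":0},{"delta_pos":[-0.72,-0.6,0],"delta_rot":[0,0,0],"fingers":0},{"delta_pos":[-0.72,-0.6,0],"delta_rot":[0,0,0],"fingers":0},{"delta_pos":[-0.72,-0.6,0],"delta_rot":[0,0,0],"fingers":0},{"delta_pos":[-0.72,-0.6,0],"delta_rot":[0,0,0],"fingers":0},{"delta_pos":[0,0,0],"delta_rot":[0,0,0],"fingers":0}]'
python3 -c "
from geo import *
go((-.116,-.045,.152))"
```

```text
time_s: 5.4
position: [0.4367, -0.0867, 0.3304]
tcp_rot: [-2.269, -2.171, 0.003]
ft_force: [-0.1, -0.1, 0.2]
grip_width: 0.0002
grasp_force: 0.0
t 5.4 in disp [-0.1227 -0.0526  0.3304] F [-0.1 -0.1  0.2] tool x [ 0.044  0.999 -0.   ] z [-0.002 -0.    -1.   ]
units [0.19 0.18 4.46] w 0.0002
```

```bash
python3 -m handwheel '[{"delta_pos":[0,0.15,0.9],"delta_rot":[0,0,0],"fingers":0},{"delta_pos":[0,0,0.9],"delta_rot":[0,0,0],"fingers":0},{"delta_pos":[0,0,0.9],"delta_rot":[0,0,0],"fingers":0},{"delta_pos":[0,0,0.9],"delta_rot":[0,0,0],"fingers":0},{"delta_pos":[0,0,0.5],"delta_rot":[0,0,0],"fingers":0},{"delta_pos":[0,0,0.3],"delta_rot":[0,0,0],"fingers":0},{"delta_pos":[0,0,0],"delta_rot":[0,0,0],"fingers":0}]'
python3 -c "
from geo import *
import cv2
go((-.116,-.02,.155))
cv2.imwrite('pics/s3.png',cv2.resize(optics.grab_frame('scene')[170:330,200:390,::-1],None,fx=3,fy=3,interpolation=cv2.INTER_CUBIC))"
```

```text
time_s: 6.1
position: [0.4444, -0.0842, 0.1534]
tcp_rot: [-2.262, -2.175, 0.002]
ft_force: [-0.4, -0.4, -0.2]
grip_width: -0.0002
grasp_force: 0.0
t 6.1 in disp [-0.1152 -0.0498  0.1534] F [-0.4 -0.4 -0.2] tool x [0.04  0.999 0.001] z [-0.004  0.001 -1.   ]
units [ 0.75 -0.02 -0.04] w -0.0002
```

View pics/s3.png

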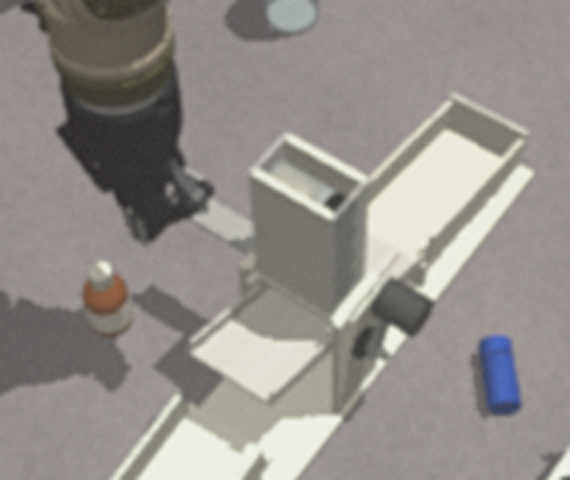

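The fingers (tips at crop (145,235)) stand on the plate's -y side, and the gripper knuckles are clear of the magazine. Approaching to feel contact.

```bash
python3 -m handwheel '[{"delta_pos":[0.3,0,0],"delta_rot":[0,0,0],"fingers":0},{"delta_pos":[0.3,0,0],"delta_rot":[0,0,0],"fingers":0},{"delta_pos":[0.15,0,0],"delta_rot":[0,0,0],"fingers":0}]'
python3 -m handwheel '[{"delta_pos":[0.1,0,0],"delta_rot":[0,0,0],"fingers":0}]'
python3 -m handwheel '[{"delta_pos":[0.1,0,0],"delta_rot":[0,0,0],"fingers":0}]'
python3 -m handwheel '[{"delta_pos":[0.1,0,0],"delta_rot":[0,0,0],"fingers":0}]'
python3 -c "
from geo import *
go((-.116,-.02,.155))"
```

```text
time_s: 6.45
position: [0.4473, -0.0538, 0.1563]
tcp_rot: [2.263, 2.177, 0.002]
ft_force: [-0.4, -0.3, 0.0]
grip_width: -0.0001
grasp_force: 0.0
time_s: 6.55
position: [0.4474, -0.0501, 0.156]
tcp_rot: [2.263, 2.177, 0.001]
ft_force: [0.0, -0.2, 0.4]
grip_width: 0.0001
grasp_force: 0.0
time_s: 6.65
position: [0.4474, -0.0465, 0.1557]
tcp_rot: [2.264, 2.177, 0.001]
ft_force: [-1.3, 0.5, -0.8]
grip_width: -0.0001
grasp_force: 0.0
time_s: 6.75
position: [0.4475, -0.0431, 0.1556]
tcp_rot: [2.265, 2.176, -0.001]
ft_force: [0.6, -2.8, 1.8]
grip_width: -0.0003
grasp_force: 1.0
t 6.75 in disp [-0.1137 -0.0086  0.1556] F [ 0.6 -2.8  1.8] tool x [ 0.04   0.999 -0.001] z [ 0.001 -0.001 -1.   ]
units [-0.29 -0.06  0.02] w -0.0003
```

Contact at world y ≈ -0.045. Pushing about 40 mm more.

```bash
python3 -m handwheel '[{"delta_pos":[0.2,0,0],"delta_rot":[0,0,0],"fingers":0},{"delta_pos":[0.2,0,0],"delta_rot":[0,0,0],"fingers":0},{"delta_pos":[0.2,0,0],"delta_rot":[0,0,0],"fingers":0},{"delta_pos":[0.2,0,0],"delta_rot":[0,0,0],"fingers":0},{"delta_pos":[0.1,0,0],"delta_rot":[0,0,0],"fingers":0}]'
python3 -m handwheel '[{"delta_pos":[0.05,0,0],"delta_rot":[0,0,0],"fingers":0}]'
```

```text
time_s: 7.25
position: [0.4489, -0.0063, 0.1553]
tcp_rot: [2.265, 2.177, 0.001]
ft_force: [-0.1, -1.2, 1.8]
grip_width: 0.0
grasp_force: 0.9
time_s: 7.35
position: [0.449, -0.0045, 0.1553]
tcp_rot: [2.264, 2.177, 0.0]
ft_force: [1.2, -2.4, 1.7]
grip_width: 0.0002
grasp_force: 0.8
```

```bash
for i in 1 2 3; do python3 -m handwheel '[{"delta_pos":[0.03,0,0],"delta_rot":[0,0,0],"fingers":0}]' | sed -n '2p;4p'; done
```

```text
position: [0.4489, -0.0036, 0.1553]
ft_force: [1.0, -1.6, 1.3]
position: [0.449, -0.0027, 0.1553]
ft_force: [-0.4, -1.8, 1.3]
position: [0.449, -0.0025, 0.1553]
ft_force: [0.6, -8.7, 1.0]
```

End stop reached at about 9 N, so the shutter is fully open. Backing off, lifting away and letting the vials roll.

```bash
python3 -m handwheel '[{"delta_pos":[-0.3,0,0],"delta_rot":[0,0,0],"fingers":0},{"delta_pos":[-0.6,0,0],"delta_rot":[0,0,0],"fingers":0},{"delta_pos":[-0.3,0,-0.5],"delta_rot":[0,0,0],"fingers":0},{"delta_pos":[0,-0.3,-1],"delta_rot":[0,0,0],"fingers":0},{"delta_pos":[0,-0.3,-1],"delta_rot":[0,0,0],"fingers":0},{"delta_pos":[0,0,-1],"delta_rot":[0,0,0],"fingers":0},{"delta_pos":[0,0,-1],"delta_rot":[0,0,0],"fingers":0},{"delta_pos":[-1,0,0],"delta_rot":[0,0,0],"fingers":0},{"delta_pos":[-1,0,0],"delta_rot":[0,0,0],"fingers":0},{"delta_pos":[-1,0,0],"delta_rot":[0,0,0],"fingers":0}]'
python3 -m handwheel '[{"delta_pos":[-1,0,0],"delta_rot":[0,0,0],"fingers":0},{"delta_pos":[-1,0,0],"delta_rot":[0,0,0],"fingers":0},{"delta_pos":[0,0,0],"delta_rot":[0,0,0],"fingers":0},{"delta_pos":[0,0,0],"delta_rot":[0,0,0],"fingers":0},{"delta_pos":[0,0,0],"delta_rot":[0,0,0],"fingers":0},{"delta_pos":[0,0,0],"delta_rot":[0,0,0],"fingers":0},{"delta_pos":[0,0,0],"delta_rot":[0,0,0],"fingers":0},{"delta_pos":[0,0,0],"delta_rot":[0,0,0],"fingers":0},{"delta_pos":[0,0,0],"delta_rot":[0,0,0],"fingers":0}]'
python3 -c "
from geo import *
import cv2
a=optics.grab_frame('top')[170:310,195:470,::-1];b=optics.grab_frame('scene')[180:320,240:400,::-1]
for i in range(4): c=optics.grab_frame('top')[170:310,195:470,::-1]
print(abs(a.astype(int)-c).max(2)[:,:100].max())
cv2.imwrite('pics/e.png',cv2.resize(cv2.hconcat([a.copy(),b.copy()]),None,fx=1.8,fy=1.8,interpolation=cv2.INTER_CUBIC))"
```

```text
time_s: 8.65
position: [0.4179, -0.1696, 0.3356]
tcp_rot: [2.264, 2.178, 0.002]
ft_force: [0.5, -0.1, -0.0]
grip_width: 0.0002
grasp_force: 0.0
time_s: 9.55
position: [0.4152, -0.2478, 0.3355]
tcp_rot: [2.264, 2.177, 0.0]
ft_force: [1.1, 0.7, 0.1]
grip_width: -0.0003
grasp_force: 0.0
7
```

View pics/e.png

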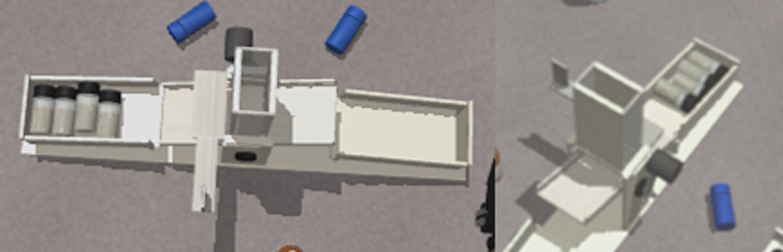

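All four vials lie in the left lane (crop x 40–110). The magazine is empty, the plate is shifted to +y, the right end of the gate is up, and nothing is moving.

```bash
python3 -c "
from rig import bot
print(bot.hand_in())"
```

```text
the job is handed in; nothing more can be done
None
```

The job is handed in, with no verdict returned: the gate was rocked over, the shutter was pushed to its end stop (about 9 N), and the last picture shows all four vials at rest in the left lane with the arm clear.

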